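# Step the brake tester's axle selector and confirm

## Task

With a fingertip laid on top of it, roll the wide knurled wheel of the selector unit one click towards the end with the small domed lamp, so that it rests in the next notch with its white line on top between the two white ticks, and take the finger off. Then press the large round key of the button box right down and let it come up again. Leave the narrow wheel, the small key and everything else as they are, and do not pick up or shove the button box.

Things in the scene. Friction and masses are not known exactly. Their poses are not given: they have to be found in the camera images.
- unit: selector unit: grey metal box fixed to the bench, 130 (x) x 150 (y) x 60 (z) mm, origin at the centre of its underside, z up. Two black wheels stand 16 mm out of its top, their axles along the unit's y: the wide one (26 mm wide) at y = +35 mm, the narrow one (12 mm wide) at y = -35 mm. A clear domed lamp, 18 mm across and 10 mm high in a steel ring, sits on the top at x = +49 mm, y = 0: the lamp end is the unit's +x end
- wheel_crown (a point): fixed point of the unit at the highest point of the wide wheel (middle of its width), 76 mm above the bench; axes as the unit's. A fingertip dragged along +x here rolls the wheel towards the lamp. The wheel's radius is 36 mm, its axle lies 36 mm below this point. Fixed arched cheeks, 6 mm thick and of 30 mm radius about the axle, guard both flanks, so that only the outer 6 mm of the rim stands proud of them; each has a white tick on its top at x = 0
- wheel (a joint): turn of the wide knurled wheel, rad: 0 at the start (in a notch, its white line 30 degrees short of the top on the side away from the lamp), growing as its top moves towards the lamp. Notches every 0.524 rad (30 degrees, 19 mm of rim); it springs into the nearest one when let go. It takes about 2.2 N at the rim to get over halfway (0.26 rad), so press down with about 5 to 8 N while dragging
- trim_mark (a point): point on the rim of the narrow wheel (radius 36 mm, turns freely), to be left alone; moves with that wheel
- pendant: button box: loose grey plastic box, 80 (x) x 130 (y) x 38 (z) mm, 0.6 to 1 kg, lying on the bench, with a short cable stub at its -y end; origin at the centre of its underside, z up. The large key is at y = +30 mm, the small key at y = -32 mm
- key_top (a point): centre of the upper face of the large round key, 32 mm across; moves with the key, and is about 60 mm above the bench when up
- key (a joint): travel of the large key, m: 0 up, 0.006 fully down; spring, 5 N when fully down
- small_key (a joint): travel of the small round key (16 mm across), m: 0 up; to be left alone
- socket: steel wheel-nut socket, 30 mm across, 60 mm tall, standing; not part of the job. Origin at the centre of its underside
- wrench: steel wrench 190 mm long, lying; not part of the job. Origin at the centre of its underside
- screwdriver: screwdriver, lying; not part of the job. Origin at the centre of its underside
- mug: white ceramic mug, 80 mm across, 90 mm tall; not part of the job. Origin at the centre of its underside
- can: aluminium spray can, 54 mm across, 140 mm tall; not part of the job. Origin at the centre of its underside
- gauge: round black tyre gauge, 64 mm across, 24 mm tall, with a brass stem, lying; not part of the job. Origin at the centre of its underside
- nut: steel wheel nut, 22 mm across, 26 mm tall; not part of the job. Origin at the centre of its underside
Things that resemble listed ones, but are neither listed nor needed, are in the scene too. What is shaped like the unit but brown is not meant.

How it is judged:
By the outcome, as a careful person would: the job done as asked, in the order asked, and still so for the second after the job is handed in, with the robot touching nothing.
It also fails if it takes over 48 s, if anything falls off the work surface, if the arm or the gripper's body presses on something with over 40 N, if the wrist force passes 120 N, or if a joint passes its speed limit or range.

## Robot

A 7-joint arm with a two-finger parallel gripper is mounted at the origin on the work surface. World frame = base frame: x ahead of the robot, y to its left, z up, the work surface at z = 0. Lengths are in m, angles in rad, forces in N, time in s.
With the tool pointing down it reaches from about 0.4 to 0.875 m from the base axis. Payload 19.3 kg.
Tool frame: the origin (TCP) lies at the very end of the fingers, on their centre line; the grasp point (between the pads) lies 19 mm behind it; z points along the fingers, y is the line along which they close (so a half turn about z gives the same grasp; the last joint's range is limited). The gripper opens to 85 mm and grips with 20 to 120 N. Pads are 22 mm wide; open, the fingers measure 114 mm over their backs; the gripper's body (76 mm by 85 mm) begins 54 mm behind the grasp point. The pads swing forward as they close: fully open they stand 13 mm farther back than shut.
Start: joints at [-1.32, 0.521, -0.036, 1.599, 0.021, 1.021, -0.113], TCP at [0.197, 0.593, 0.194] pointing down, gripper open.
Joint ranges: [-2.91, 2.91], [-0.3, 2.13], [-1.5, 1.42], [0.17, 2.43], [-1.26, 4.41], [0.16, 1.93], [-2.52, 2.52]. Speed limits (rad/s): [1.89, 1.89, 2.39, 2.39, 3.01, 3.01, 3.01].

## Interface

Orientations are given as [roll, pitch, yaw] about the fixed x, y, z axes, in that order (R = Rz(yaw) Ry(pitch) Rx(roll)).
In Python, from workcell import bot gives the robot as it stands. The module is installed in compiled form; this text tells all that it offers.
- The arm moves only by the tool apply_moves, never from a script. Its arguments are lists of equal length, an entry for each row: "claw": the finger opening in m, from 0 to 0.0854; "xyz": the shift along the tool's x, y, z in m, a list of three; "twist": the turn, a rotation vector about the tool's x, y, z in rad, a list of three. A call has 1 to 20 rows; each row shifts and turns the commanded pose from where the row before left it, along the tool's axes as they then stand; what a row does not reach is not made up. A row lasts 1/10 s, in which the tool goes at most 50 mm and 8.59 degrees, less where a joint would pass 70% of its speed; a pose out of reach is approached as far as the arm can. A call with a gripper value outside its range is refused whole. The fingers move at their own pace and stop on an object; "force" is the grip in N (left out, the last holds). Time passes only in rows, so rows that do not move let the fingers close. It gives the time, the measured TCP pose, the force, the opening and the grip force at its end, in the units of the state.
- bot.observe(): the state, without advancing time (a new reading comes with each control period).
- bot.grab_frame(name): name is "scene" or "top" or "wrist"; returns a dict with "img" (384x512x3 uint8, red, green, blue), "vfov" (degrees; the focal length in pixels is half the picture's height over the tangent of half this angle, whatever the lens; pixels are square), "cx", "cy" (the principal point, pixels), "distortion" ([k1, k2, p1, p2, k3] as OpenCV has them; the pictures are not rectified), "view" (4x4, takes a point from world to camera coordinates). Camera axes: x right, y up, looking along -z (the intrinsics and any distortion apply to the point x, -y, -z); pixel columns grow to the right and rows downward; lengths in m; the calibration is good to about 2 mm. A picture is of the moment at which its call begins. There is no depth.
- bot.job_done(): hands the job in; it is judged then, once.
Trained networks look in the newest picture that a camera, given by its name, has taken for a name from the list of things; names that differ only in an ending like _2 or _b are one class to them, and where a whole thing is asked for, a point or a joint stands for the part that bears it (a point fixed in the world has none). Each returns a list of dicts, best first, with "score" (0 to 1); they miss things now and then, are a little off and sometimes report something else, mostly with a low value. They report only what shows in the picture. A call takes as long as a camera call. They do not tell look-alikes from the thing itself.
- bot.find_in(camera, query): "position" ([x, y, z] in m, in world coordinates, good to about 4 mm: the middle of the surface that is visible of it).
The state is a dict: "clock": time; "qpos": joint angles; "qd": joint speeds; "joint_efforts": joint torques, N m; "position": TCP position; "tool_rot": TCP orientation; "force": force on the tool from outside, world axes, zero at the start; "moment": the same for the moment, N m; "grip_width": finger opening in m; "finger_force": force on a finger pad.
Only numpy, scipy, OpenCV 4.12 (cv2) and the standard library are available. Lean on these libraries where they do the work, as an engineer would, in place of code of your own. Each camera call takes 0.05 s, during which the arm holds its last target. There are 200 camera calls.

## Working session

There is one attempt and no reset: what is moved stays moved. The work goes in short steps, Python scripts to look and compute and a tool call to move; the robot and the scene stay as the last step left them, time stands still between calls to the robot, and variables do not carry over. Pictures are saved under pics/ and viewed, at most 10 in all, crops included, and the job is handed in when it is done.

Besides the shell and the picture viewer there is one more tool, called after "Request:" as name(argument=value, ...) on one line, values as JSON. apply_moves: Moves the arm, as the interface text tells. Its arguments: {"type":"object","properties":{"claw":{"type":"array"},"xyz":{"type":"array"},"twist":{"type":"array"},"force":{"type":"number"}},"required":["claw","xyz","twist"]}

```bash
mkdir -p pics; cat > h.py <<'E'
import numpy as np,cv2
from workcell import bot
def K(f):
    h,w=f["img"].shape[:2];F=h/2/np.tan(np.radians(f["vfov"])/2)
    return np.array([[F,0,f["cx"]],[0,F,f["cy"]],[0,0,1.]])
def ray(f,uv):
    p=cv2.undistortPoints(np.array(uv,float).reshape(-1,1,2),K(f),np.array(f["distortion"],float)).reshape(-1,2)
    V=np.array(f["view"]);R=V[:3,:3];o=-R.T@V[:3,3]
    return o,np.c_[p[:,0],-p[:,1],-np.ones(len(p))]@R
def at_z(f,uv,z):
    o,d=ray(f,uv);return o+d*((z-o[2])/d[:,2])[:,None]
def proj(f,P):
    V=np.array(f["view"]);c=np.atleast_2d(P)@V[:3,:3].T+V[:3,3];c=c*[1,-1,-1]
    return cv2.projectPoints(c,np.zeros(3),np.zeros(3),K(f),np.array(f["distortion"],float))[0].reshape(-1,2)
def save(im,n): cv2.imwrite("pics/"+n,cv2.cvtColor(im,cv2.COLOR_RGB2BGR))
E
python3 - <<'E'
from h import *
np.set_printoptions(precision=4,suppress=True)
fs={}
for c in("top","scene"):
    f=bot.grab_frame(c);fs[c]=f;save(f["img"],c+"0.png")
    for q in("unit","wheel_crown","pendant","key_top","trim_mark"):
        for d in bot.find_in(c,q)[:3]:print(c,q,np.array(d["position"]),round(d["score"],2),proj(f,d["position"]).round())
print(bot.observe())
E
```

```text
top unit [ 0.5492 -0.2173  0.0619] 0.92 [[293. 166.]]
top unit [0.3029 0.1571 0.0626] 0.79 [[181. 240.]]
top unit [ 0.3578 -0.5996  0.0584] 0.76 [[406. 221.]]
top wheel_crown [0.304  0.1547 0.0628] 0.97 [[182. 239.]]
top wheel_crown [ 0.3635 -0.6032  0.0575] 0.89 [[407. 220.]]
top wheel_crown [ 0.2979 -0.2268  0.0577] 0.82 [[296. 241.]]
top pendant [0.5613 0.2033 0.0428] 0.65 [[169. 164.]]
top key_top [0.5755 0.2324 0.0589] 0.51 [[160. 159.]]
top trim_mark [ 0.3917 -0.63    0.0674] 0.61 [[415. 211.]]
top trim_mark [0.3315 0.132  0.0718] 0.6 [[188. 231.]]
top trim_mark [ 0.5772 -0.2443  0.0755] 0.42 [[301. 157.]]
scene unit [ 0.3196 -0.2098  0.0609] 0.83 [[269. 148.]]
scene unit [0.3231 0.1648 0.0628] 0.8 [[367. 200.]]
scene unit [ 0.3818 -0.5868  0.0562] 0.69 [[177. 115.]]
scene wheel_crown [ 0.3812 -0.5883  0.0601] 0.88 [[176. 114.]]
scene wheel_crown [ 0.5844 -0.2038  0.0611] 0.82 [[219. 197.]]
scene wheel_crown [ 0.319  -0.2141  0.0592] 0.69 [[268. 148.]]
scene pendant [0.5769 0.2081 0.0396] 0.67 [[337. 272.]]
scene trim_mark [0.3376 0.1422 0.072 ] 0.5 [[359. 198.]]
scene trim_mark [ 0.5825 -0.2422  0.0716] 0.41 [[210. 189.]]
scene trim_mark [ 0.3387 -0.2442  0.0714] 0.39 [[257. 145.]]
{'clock': 0.6, 'qpos': array([-1.3202,  0.5214, -0.0363,  1.5995,  0.0212,  1.0211, -0.1128]), 'qd': array([ 0.0009, -0.001 ,  0.0013, -0.0019, -0.0017,  0.0017,  0.0005]), 'joint_efforts': array([ -0.0013, -92.6536,   1.9764, -37.0161,   0.0179,   0.0023,
         0.    ]), 'position': array([0.1971, 0.5931, 0.1942]), 'tool_rot': array([-3.1416, -0.    ,  2.8208]), 'force': array([ 0.0271, -0.2872,  0.6   ]), 'moment': array([-0.0456,  0.0165,  0.0058]), 'finger_force': 0.0, 'grip_width': 0.08527868362934064}
```

```bash
python3 - <<'E'
import cv2
a=cv2.imread("pics/top0.png");b=cv2.imread("pics/scene0.png")
cv2.imwrite("pics/t1.png",cv2.resize(a[120:300,120:450],(800,436),interpolation=cv2.INTER_CUBIC))
cv2.imwrite("pics/s1.png",cv2.resize(b[80:320,140:440],(750,600),interpolation=cv2.INTER_CUBIC))
E
```

```text
(no output)
```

View pics/t1.png

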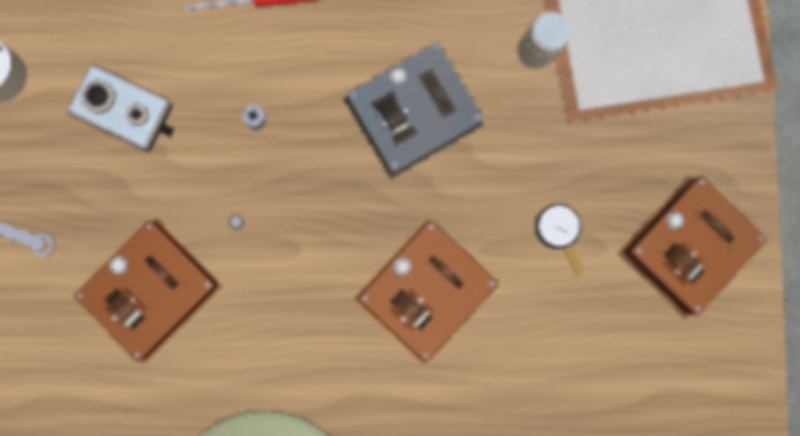

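View pics/s1.png

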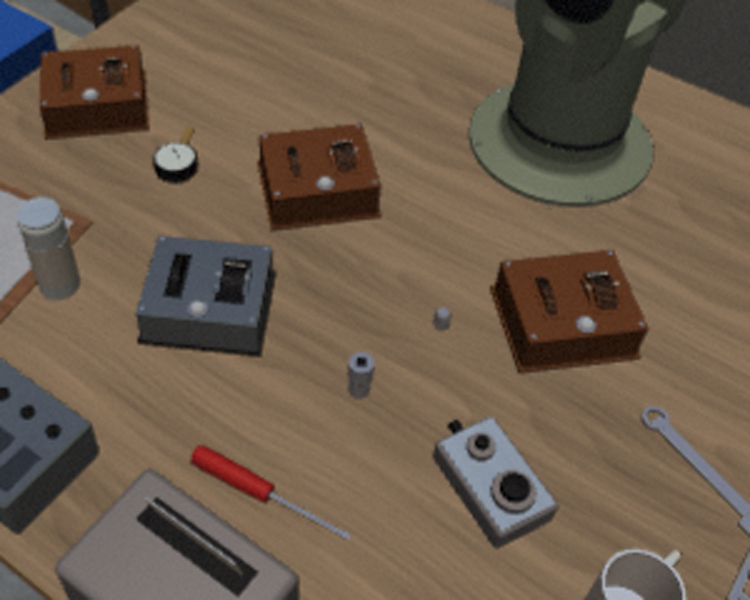

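The grey selector unit is in the top crop at (414,110), i.e. full-picture pixel (291,165). The three brown ones are at (146,290), (427,290) and (695,245). Only the grey one fits the description. Its lamp is at (398,75), its wide wheel at (393,118) with the line on the side away from the lamp, and its narrow wheel at (437,92). The pendant's large key is at (97,95) and its small key at (136,114).

```bash
python3 - <<'E'
from h import *
np.set_printoptions(precision=4,suppress=True)
f=bot.grab_frame("top");g=bot.grab_frame("scene")
T=lambda p:np.array(p)/[800/330,436/180]+[120,120]
S=lambda p:np.array(p)/2.5+[140,80]
c=at_z(f,T([(345,98),(437,45),(483,122),(393,175)]),.06);print(c,c.mean(0))
l=at_z(f,T([(398,75)]),.066);print("lamp",l)
e=(c[1]-c[0])+(c[2]-c[3]);print("-y dir yaw+90",np.degrees(np.arctan2(e[1],e[0]))+90)
e=(c[1]-c[2])+(c[0]-c[3]);print("x yaw",np.degrees(np.arctan2(e[1],e[0])))
c2=at_z(g,S([(160,238),(272,247),(262,327),(140,312)]),.06);print("scene",c2,c2.mean(0),at_z(g,S([(198,307)]),.066))
print("keys top",at_z(f,T([(97,95),(136,114)]),.058),"scene",at_z(g,S([(515,487),(482,442)]),.058))
cam=np.linalg.inv(np.array(f["view"]))[:3,3];print(cam)
a=f["img"][130:195,255:325];save(cv2.resize(a,None,fx=9,fy=9,interpolation=cv2.INTER_CUBIC),"u1.png")
E
```

```text
[[ 0.5683 -0.1152  0.06  ]
 [ 0.6433 -0.2453  0.06  ]
 [ 0.5332 -0.3078  0.06  ]
 [ 0.4596 -0.181   0.06  ]] [ 0.5511 -0.2124  0.06  ]
lamp [[ 0.5994 -0.1895  0.066 ]]
-y dir yaw+90 30.04346717933948
x yaw 30.378946349955335
scene [[ 0.5452 -0.3027  0.06  ]
 [ 0.4704 -0.1788  0.06  ]
 [ 0.5778 -0.1101  0.06  ]
 [ 0.6488 -0.2414  0.06  ]] [ 0.5605 -0.2082  0.06  ] [[ 0.6041 -0.1873  0.066 ]]
keys top [[0.5753 0.2329 0.058 ]
 [0.5479 0.1774 0.058 ]] scene [[0.5804 0.2341 0.058 ]
 [0.5542 0.1786 0.058 ]]
[ 0.3008 -0.1065  1.6423]
```

View pics/u1.png

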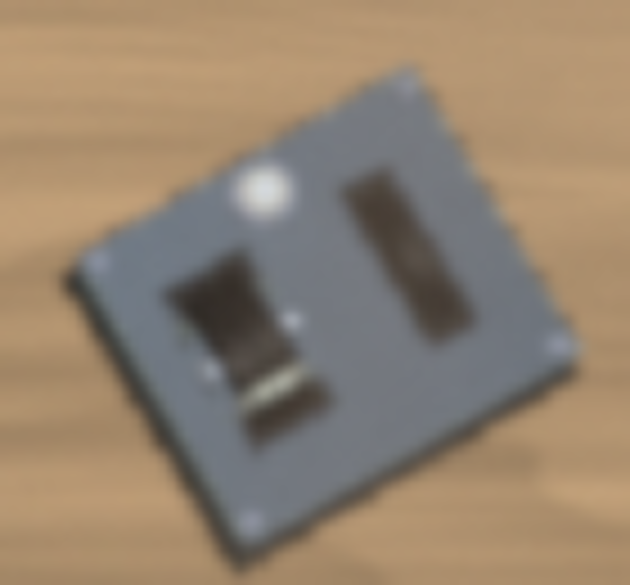

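The crop shows the grey unit at about yaw 30°: lamp at (263,190), ticks at (211,371) and (291,320), white line at (273,387). The line sits on the side away from the lamp, so this is the unit meant. Next I move past the pendant.

Request:
apply_moves(claw=[0,0,0,0,0,0,0,0,0,0,0,0,0,0,0,0], xyz=[[-0.0287,-0.0164,-0.0035],[-0.0287,-0.0164,-0.0035],[-0.0287,-0.0164,-0.0035],[-0.0287,-0.0164,-0.0035],[-0.0287,-0.0164,-0.0035],[-0.0287,-0.0164,-0.0035],[-0.0287,-0.0164,-0.0035],[-0.0287,-0.0164,-0.0035],[-0.0287,-0.0164,-0.0035],[-0.0287,-0.0164,-0.0035],[-0.0287,-0.0164,-0.0035],[-0.0287,-0.0164,-0.0035],[-0.0287,-0.0164,-0.0035],[-0.0287,-0.0164,-0.0035],[-0.0287,-0.0164,-0.0035],[-0.0287,-0.0164,-0.0035]], twist=[[0,0,0],[0,0,0],[0,0,0],[0,0,0],[0,0,0],[0,0,0],[0,0,0],[0,0,0],[0,0,0],[0,0,0],[0,0,0],[0,0,0],[0,0,0],[0,0,0],[0,0,0],[0,0,0]])

```text
clock: 2.3
position: [0.5509, 0.1982, 0.2505]
tool_rot: [3.141, 0.0, 2.821]
force: [0.6, 0.3, 0.6]
grip_width: -0.0001
finger_force: 0.0
```

```bash
python3 - <<'E'
from h import *
np.set_printoptions(precision=4,suppress=True)
f=bot.grab_frame("wrist");save(f["img"],"w0.png")
for q in("pendant","key_top","small_key"):
    for d in bot.find_in("wrist",q)[:2]:print(q,np.array(d["position"]),round(d["score"],2),proj(f,d["position"]).round())
np.savez("w0.npz",**{k:f[k] for k in f})
print(np.linalg.inv(np.array(f["view"]))[:3,3],proj(f,bot.observe()["position"]))
E
```

```text
key_top [0.5785 0.2347 0.0616] 0.89 [[296. 179.]]
small_key [0.5512 0.1773 0.0605] 0.59 [[239. 172.]]
[0.4846 0.2196 0.4305] [[258.2445 227.281 ]]
```

Request:
apply_moves(claw=[0,0,0,0,0,0,0,0,0,0], xyz=[[0.013,0.038,0],[0.013,0.038,0],[0,0,0],[0,0,0],[0,0,0],[0,0,0],[0,0,0],[0,0,0],[0,0,0],[0,0,0]], twist=[[0,0,0],[0,0,0],[0,0,0.104],[0,0,0.104],[0,0,0.104],[0,0,0.104],[0,0,0.104],[0,0,0.104],[0,0,0.103],[0,0,0]])

```text
clock: 3.5
position: [0.5484, 0.2808, 0.2501]
tool_rot: [-3.141, -0.0, 2.094]
force: [0.3, -0.5, -0.1]
grip_width: -0.0003
finger_force: 0.0
```

Request:
apply_moves(claw=[0,0,0,0,0,0,0,0,0,0,0,0,0,0,0,0], xyz=[[-0.0263,-0.02,0],[-0.0263,-0.02,0],[-0.0263,-0.02,0],[-0.0263,-0.02,0],[-0.0263,-0.02,0],[-0.0263,-0.02,0],[-0.0263,-0.02,0],[-0.0263,-0.02,0],[-0.0263,-0.02,0],[-0.0263,-0.02,0],[-0.0263,-0.02,0],[-0.0263,-0.02,0],[-0.0263,-0.02,0],[-0.0263,-0.02,0],[-0.0263,-0.02,0],[0,0,0]], twist=[[0,0,0],[0,0,0],[0,0,0],[0,0,0],[0,0,0],[0,0,0],[0,0,0],[0,0,0],[0,0,0],[0,0,0],[0,0,0],[0,0,0],[0,0,0],[0,0,0],[0,0,0],[0,0,0]])

```text
clock: 5.1
position: [0.4855, -0.2155, 0.2504]
tool_rot: [-3.141, 0.001, 2.093]
force: [0.3, 0.0, -0.4]
grip_width: -0.0001
finger_force: 0.0
```

```bash
cat > w.py <<'E'
from h import *
import sys
np.set_printoptions(precision=4,suppress=True)
f=bot.grab_frame("wrist");n=sys.argv[1];save(f["img"],n+".png");np.savez(n+".npz",**f)
for q in sys.argv[2:]:
    for d in bot.find_in("wrist",q)[:2]:print(q,np.array(d["position"]),round(d["score"],2),proj(f,d["position"]).round())
E
python3 w.py w1 unit wheel_crown trim_mark
```

```text
unit [ 0.3352 -0.5474  0.0514] 0.87 [[ 41. 319.]]
unit [ 0.5541 -0.2081  0.0582] 0.69 [[314. 190.]]
wheel_crown [ 0.3407 -0.5528  0.0578] 0.73 [[ 41. 327.]]
wheel_crown [ 0.5561 -0.2086  0.0603] 0.64 [[315. 191.]]
trim_mark [ 0.3338 -0.2533  0.0747] 0.77 [[113. 128.]]
trim_mark [ 0.5728 -0.2396  0.0739] 0.57 [[315. 225.]]
```

View pics/w1.png

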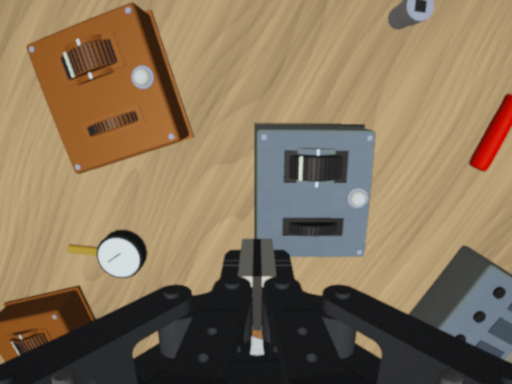

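The wrist picture shows the grey unit with its wide wheel at (317,168), ticks at (317,153) and (318,184), white line at (299,168), lamp at (358,198) and narrow wheel at (313,227).

```bash
python3 - <<'E'
from h import *
np.set_printoptions(precision=4,suppress=True)
f=np.load("w1.npz")
t=at_z(f,[(317,153),(318,184)],.07);d=t[0]-t[1];print(t,t.mean(0),np.linalg.norm(d),np.degrees(np.arctan2(d[1],d[0]))-90)
s=at_z(f,[(263,136),(370,136),(361,252)],.061);d=s[1]-s[0];print(s,np.degrees(np.arctan2(d[1],d[0])))
print("lamp",at_z(f,[(358,198)],.066))
w=at_z(f,[(313,227)],.062);print("narrow",w)
R=lambda a:np.array([[np.cos(a),-np.sin(a)],[np.sin(a),np.cos(a)]])
a=np.radians(30);l=at_z(f,[(358,198)],.066)[0,:2];print("crown from lamp",l+R(a)@[-.049,.035],"from ticks",t.mean(0)[:2],"tcp fwd",bot.observe()["position"])
E
```

```text
[[ 0.5322 -0.1712  0.07  ]
 [ 0.5513 -0.199   0.07  ]] [ 0.5418 -0.1851  0.07  ] 0.0337809410748524 34.41129204338752
[[ 0.4745 -0.1851  0.061 ]
 [ 0.5741 -0.1268  0.061 ]
 [ 0.6433 -0.2439  0.061 ]] 30.356904097878967
lamp [[ 0.5999 -0.1905  0.066 ]]
narrow [[ 0.5761 -0.2455  0.062 ]]
crown from lamp [ 0.54   -0.1847] from ticks [ 0.5418 -0.1851] tcp fwd [ 0.4868 -0.2107  0.2501]
```

Request:
apply_moves(claw=[0,0,0,0,0,0,0,0], xyz=[[-0.0025,0.026,0],[-0.0025,0.026,0],[0,0,0.04],[0,0,0.04],[0,0,0.04],[0,0,0.03],[0,0,0.008],[0,0,0]], twist=[[0,0,0],[0,0,0],[0,0,0],[0,0,0],[0,0,0],[0,0,0],[0,0,0],[0,0,0]])

```text
clock: 6.1
position: [0.534, -0.1894, 0.0919]
tool_rot: [-3.141, -0.001, 2.095]
force: [0.5, -0.4, -0.7]
grip_width: 0.0002
finger_force: 0.0
```

```bash
python3 - <<'E'
from h import *
f=bot.grab_frame("scene");o=bot.observe();print(o["position"],o["force"],o["tool_rot"])
p=proj(f,[.541,-.185,.076])[0];print(p);x,y=p.astype(int)
w=bot.grab_frame("wrist")
a=cv2.resize(f["img"][y-40:y+30,x-45:x+45],(540,420),interpolation=cv2.INTER_CUBIC)
print(proj(w,[.541,-.185,.076]))
x,y=proj(w,[.541,-.185,.076])[0].astype(int);b=cv2.resize(w["img"][max(0,y-140):y+140,max(0,x-85):x+85],(255,420))
save(np.hstack([a,b]),"c1.png")
E
```

```text
[ 0.53459849 -0.18997698  0.0930315 ] [-0.40989647 -0.36535393  0.36115849] [3.14122773e+00 2.24193882e-04 2.09488582e+00]
[232.95839689 188.19829644]
[[271.24253105 216.34250297]]
```

View pics/c1.png

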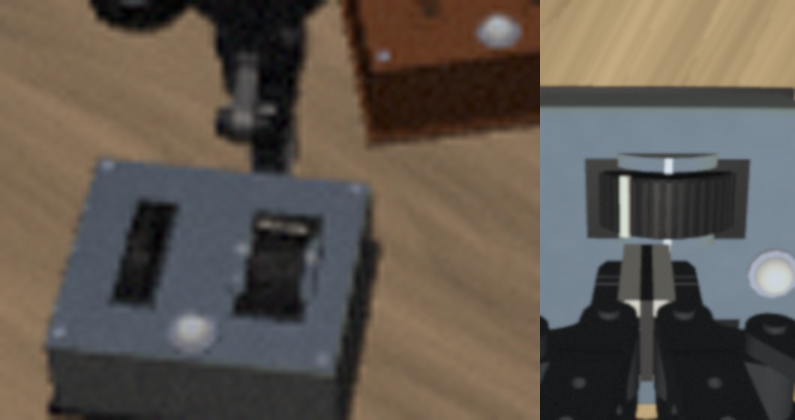

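```bash
python3 - <<'E'
from h import *
from scipy.spatial.transform import Rotation as Ro
np.set_printoptions(precision=1,suppress=True)
o=bot.observe();R=Ro.from_euler("xyz",o["tool_rot"]).as_matrix();p=o["position"]
Q=np.array([[0,0,0],[.011,0,0],[-.011,0,0],[0,.0145,0],[0,-.0145,0],[0,0,-.02],[.011,0,-.02]])
for c in("wrist","scene"):
    f=bot.grab_frame(c);print(c,f["vfov"],proj(f,p+Q@R.T))
    if c=="wrist":
        x,y=proj(f,p)[0].astype(int);a=cv2.resize(f["img"][y-35:y+65,x-50:x+50],(500,500));
    else:
        x,y=proj(f,p)[0].astype(int);b=cv2.resize(f["img"][y-30:y+20,x-15:x+15],(300,500),interpolation=cv2.INTER_CUBIC)
save(np.hstack([a,b]),"c2.png")
E
```

```text
wrist 58.32469653801131 [[258.1 228.2]
 [258.2 209.4]
 [258.1 246.3]
 [284.1 228.2]
 [232.2 228.1]
 [258.3 242.4]
 [258.3 221.9]]
scene 52.84044365272851 [[232.6 182.5]
 [236.2 182.8]
 [229.  182.1]
 [231.8 186.1]
 [233.4 178.9]
 [232.3 178.1]
 [235.9 178.5]]
```

View pics/c2.png

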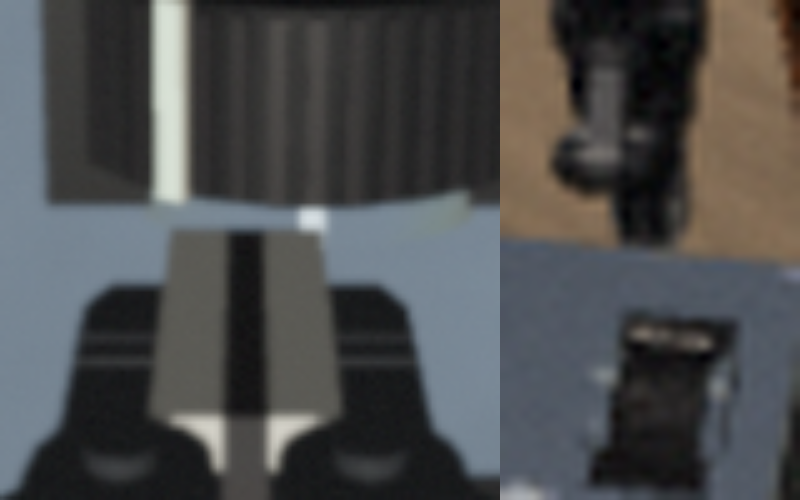

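The wrist crop shows the fingertip edge at (245,232), just below the near tick at (312,218). The scene crop shows the fingertip about 6 px above where the reported TCP should project, so I'll descend by feel.

Request:
apply_moves(claw=[0,0,0,0,0,0], xyz=[[0,0,0.005],[0,0,0.005],[0,0,0.003],[0,0,0.002],[0,0,0.001],[0,0,0]], twist=[[0,0,0],[0,0,0],[0,0,0],[0,0,0],[0,0,0],[0,0,0]])

```text
clock: 6.9
position: [0.534, -0.1904, 0.0761]
tool_rot: [-3.141, -0.0, 2.094]
force: [-0.3, 0.4, 0.3]
grip_width: 0.0
finger_force: 0.0
```

Request:
apply_moves(claw=[0,0,0], xyz=[[0,0,0.001],[0,0,0.001],[0,0,0]], twist=[[0,0,0],[0,0,0],[0,0,0]])

```text
clock: 7.2
position: [0.534, -0.1904, 0.0741]
tool_rot: [-3.141, -0.0, 2.094]
force: [0.2, 0.4, 0.1]
grip_width: -0.0
finger_force: 0.0
```

```bash
python3 - <<'E'
from h import *
o=bot.observe();p=o["position"];print(p,o["force"])
f=bot.grab_frame("wrist");x,y=proj(f,p)[0].astype(int);a=cv2.resize(f["img"][y-65:y+65,x-65:x+65],(500,500))
f=bot.grab_frame("scene");x,y=proj(f,p)[0].astype(int);b=cv2.resize(f["img"][y-30:y+20,x-15:x+15],(300,500),interpolation=cv2.INTER_CUBIC)
save(np.hstack([a,b]),"c3.png")
E
```

```text
[ 0.53403042 -0.19036     0.07412396] [0.1733025  0.41879565 0.08697871]
```

View pics/c3.png

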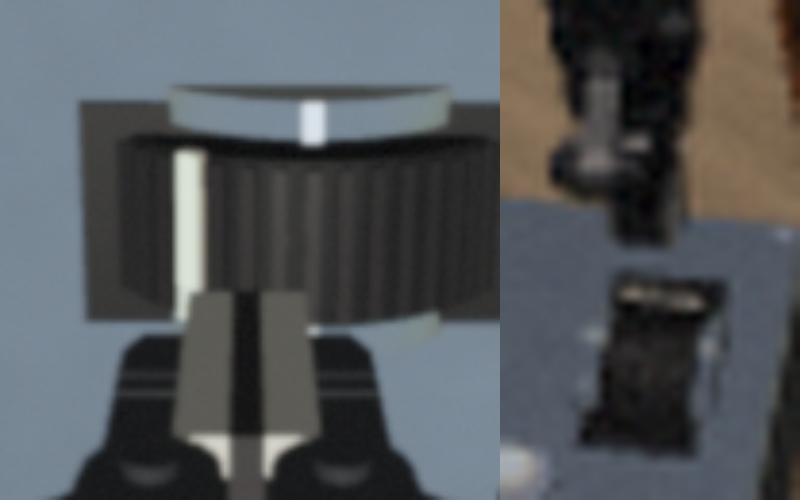

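The fingertip still hangs above the wheel: its edge is at (245,293) in the wrist crop and (640,240) in the scene crop, with the wheel at (650,360). There is no contact force, so I go lower step by step.

Request:
apply_moves(claw=[0,0,0,0,0,0,0], xyz=[[0.004,0,0],[0,0,0.002],[0,0,0.002],[0,0,0.002],[0,0,0.002],[0,0,0.002],[0,0,0]], twist=[[0,0,0],[0,0,0],[0,0,0],[0,0,0],[0,0,0],[0,0,0],[0,0,0]])

```text
clock: 8.0
position: [0.5319, -0.1869, 0.0639]
tool_rot: [-3.141, -0.0, 2.094]
force: [0.2, 0.1, 0.3]
grip_width: -0.0001
finger_force: 0.0
```

Request:
apply_moves(claw=[0,0,0,0,0], xyz=[[0,0,0.001],[0,0,0.001],[0,0,0.001],[0,0,0.001],[0,0,0]], twist=[[0,0,0],[0,0,0],[0,0,0],[0,0,0],[0,0,0]])

```text
clock: 8.5
position: [0.532, -0.1869, 0.0601]
tool_rot: [-3.141, -0.0, 2.094]
force: [0.8, -0.4, -0.1]
grip_width: 0.0001
finger_force: 0.0
```

```bash
python3 - <<'E'
from h import *
o=bot.observe();p=o["position"];print(p,o["force"])
f=bot.grab_frame("wrist");x,y=proj(f,p)[0].astype(int);a=cv2.resize(f["img"][y-65:y+65,x-65:x+65],(500,500))
f=bot.grab_frame("scene");x,y=proj(f,p)[0].astype(int);b=cv2.resize(f["img"][y-30:y+20,x-15:x+15],(300,500),interpolation=cv2.INTER_CUBIC)
save(np.hstack([a,b]),"c4.png")
E
```

```text
[ 0.53197995 -0.18687637  0.06005505] [ 0.81176404 -0.35724129 -0.0607164 ]
```

View pics/c4.png

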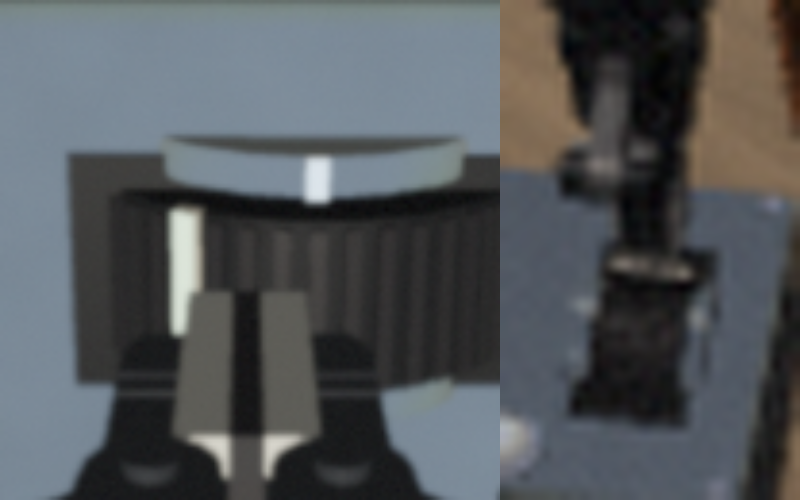

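The fingertip (wrist crop (250,293), scene crop (645,248)) is now close above the wheel, about 9 mm behind the tick at (317,180). I keep going down.

Request:
apply_moves(claw=[0,0,0,0], xyz=[[0,0,0.001],[0,0,0.001],[0,0,0.001],[0,0,0]], twist=[[0,0,0],[0,0,0],[0,0,0],[0,0,0]])

```text
clock: 9.0
position: [0.532, -0.1869, 0.057]
tool_rot: [-3.141, -0.0, 2.094]
force: [-0.3, -0.6, 0.3]
grip_width: 0.0001
finger_force: 0.0
```

Request:
apply_moves(claw=[0,0,0], xyz=[[0,0,0.001],[0,0,0.001],[0,0,0]], twist=[[0,0,0],[0,0,0],[0,0,0]])

```text
clock: 9.3
position: [0.532, -0.1869, 0.0551]
tool_rot: [-3.141, -0.0, 2.094]
force: [-0.8, -0.3, -0.5]
grip_width: -0.0002
finger_force: 0.0
```

Request:
apply_moves(claw=[0,0,0], xyz=[[0,0,0.001],[0,0,0.001],[0,0,0]], twist=[[0,0,0],[0,0,0],[0,0,0]])

```text
clock: 9.6
position: [0.5321, -0.1869, 0.0531]
tool_rot: [-3.142, -0.0, 2.094]
force: [-0.7, 0.1, -0.8]
grip_width: 0.0002
finger_force: 0.0
```

Request:
apply_moves(claw=[0,0,0], xyz=[[0,0,0.001],[0,0,0.001],[0,0,0]], twist=[[0,0,0],[0,0,0],[0,0,0]])

```text
clock: 9.9
position: [0.532, -0.1869, 0.051]
tool_rot: [-3.141, -0.0, 2.094]
force: [0.0, 0.3, 0.6]
grip_width: -0.0002
finger_force: 0.0
```

Request:
apply_moves(claw=[0,0,0], xyz=[[0,0,0.001],[0,0,0.001],[0,0,0]], twist=[[0,0,0],[0,0,0],[0,0,0]])

```text
clock: 10.2
position: [0.532, -0.1869, 0.0491]
tool_rot: [-3.141, -0.0, 2.094]
force: [0.1, 0.1, -0.6]
grip_width: 0.0
finger_force: 0.0
```

Request:
apply_moves(claw=[0,0,0], xyz=[[0,0,0.001],[0,0,0.001],[0,0,0]], twist=[[0,0,0],[0,0,0],[0,0,0]])

```text
clock: 10.5
position: [0.532, -0.1869, 0.0471]
tool_rot: [-3.141, -0.0, 2.094]
force: [-0.4, -0.2, 0.7]
grip_width: 0.0002
finger_force: 0.0
```

Request:
apply_moves(claw=[0,0,0], xyz=[[0,0,0.001],[0,0,0.001],[0,0,0]], twist=[[0,0,0],[0,0,0],[0,0,0]])

```text
clock: 10.8
position: [0.532, -0.1869, 0.0451]
tool_rot: [-3.141, -0.0, 2.094]
force: [1.1, 0.5, 0.0]
grip_width: 0.0001
finger_force: 0.0
```

```bash
python3 - <<'E'
from h import *
o=bot.observe();p=o["position"];print(p,o["force"])
f=bot.grab_frame("wrist");x,y=proj(f,p)[0].astype(int);a=cv2.resize(f["img"][y-65:y+65,x-65:x+65],(400,400))
f=bot.grab_frame("scene");x,y=proj(f,[.541,-.185,.076])[0].astype(int);b=cv2.resize(f["img"][y-35:y+25,x-30:x+30],(400,400),interpolation=cv2.INTER_CUBIC)
save(np.hstack([a,b]),"c5.png")
E
```

```text
[ 0.53200692 -0.18688494  0.04505552] [1.06961384 0.51440809 0.03820959]
```

View pics/c5.png

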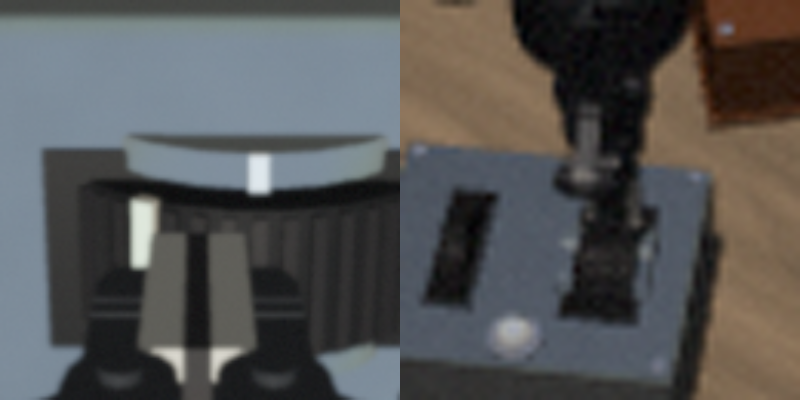

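The fingertip now sits over the wheel: wrist crop (198,235), about 11 mm behind the tick column at 259, and in the scene crop it covers the white line at (610,215). Only a little is left to go.

Request:
apply_moves(claw=[0,0,0], xyz=[[0,0,0.001],[0,0,0.001],[0,0,0]], twist=[[0,0,0],[0,0,0],[0,0,0]])

```text
clock: 11.2
position: [0.532, -0.1869, 0.0431]
tool_rot: [-3.141, -0.0, 2.094]
force: [-0.0, -0.0, -0.3]
grip_width: -0.0001
finger_force: 0.0
```

Request:
apply_moves(claw=[0,0,0], xyz=[[0,0,0.001],[0,0,0.001],[0,0,0]], twist=[[0,0,0],[0,0,0],[0,0,0]])

```text
clock: 11.5
position: [0.532, -0.1869, 0.0411]
tool_rot: [-3.141, -0.0, 2.094]
force: [-0.7, -0.6, 0.6]
grip_width: -0.0002
finger_force: 0.0
```

Request:
apply_moves(claw=[0,0,0], xyz=[[0,0,0.001],[0,0,0.001],[0,0,0]], twist=[[0,0,0],[0,0,0],[0,0,0]])

```text
clock: 11.8
position: [0.532, -0.1869, 0.0391]
tool_rot: [-3.141, -0.0, 2.094]
force: [0.2, 0.0, -0.3]
grip_width: -0.0002
finger_force: 0.0
```

```bash
python3 - <<'E'
from h import *
np.set_printoptions(precision=1,suppress=True)
o=bot.observe();p=o["position"];print(p,o["force"],o["moment"])
f=bot.grab_frame("wrist");save(f["img"],"w6.png");im=f["img"]
V=np.array(f["view"]);print(proj(f,p),proj(f,[.541,-.185,.076]))
# line (bright) and tick columns
g=im.max(2).astype(int)
for r in range(195,245,5):print(r,g[r,195:300:3])
E
```

```text
[ 0.5 -0.2  0. ] [ 0.2  0.  -0.3] [ 0.  0. -0.]
[[258.  228.2]] [[277.4 262.9]]
195 [156 154 155 156 156 155 155 155 154 156 155 156 155 156 156 156 156 155
 156 156 158 157 158 158 158 158 157 157 157 157 156 156 156 155 156]
200 [155 154 154 154 155 154 154 155 155 156 156 156 156 156 156 156 154 156
 156 157 157 158 158 157 158 157 158 157 157 158 157 157 156 156 156]
205 [154 154 154 154 154 154 156 155 156 157 156 157 157 157 156 156 156 156
 155 156 156 156 157 158 158 157 157 158 158 158 157 156 156 156 157]
210 [155 154 154 154 154 154 155 156 156 156 156 156 153 125 114 114 112 113
 113 113 112 114 122 124 125 124 125 125 123 123 123 125 124 123 124]
215 [154 154 154 136  91  90  92  93 101 101 101 100  99 136 146 151 151 147
 142 125 106  93  87  82  79  75  75  76  78  74  76  76  79  87  88]
220 [154 154 155 131  64  64  64  63  63  64  64  65  63 132 149 154 154 155
 156 156 157 158 158 159 158 158 162 235 237 169 157 157 157 156 157]
225 [155 155 155 138  62  62  63  63  62  47  42  42  44  44  45  63  92 119
 144 152 158 156 158 158 158 158 169 236 236 165 157 157 156 157 156]
230 [155 156 155 147  62  61  62  56  45  39  29  35  30  22  39  40  21  18
  15  19  20  19  15  19  19  23  47 150 151  42  18  22  17  17  18]
235 [155 154 155 148  63  59  60  58  44  44  44  41  48 135 232 226 136  37
  38  44  42  39  34  29  24  25  24  25  25  24  26  25  27  30  38]
240 [154 155 153 149  65  60  59  57  44  44  43  39  50 116 231 227 107  97
  96  90  27  24  85  97  96  98  62  66  67  53  50  58  52  46  50]
```

Request:
apply_moves(claw=[0,0,0], xyz=[[0,0,0.001],[0,0,0.001],[0,0,0]], twist=[[0,0,0],[0,0,0],[0,0,0]])

```text
clock: 12.15
position: [0.5325, -0.1869, 0.0382]
tool_rot: [3.14, 0.0, 2.094]
force: [-4.6, 3.4, 21.9]
grip_width: -0.0005
finger_force: 11.2
```

Request:
apply_moves(claw=[0,0,0], xyz=[[0,0,0.001],[0,0,0.001],[0,0,0]], twist=[[0,0,0],[0,0,0],[0,0,0]])

```text
clock: 12.45
position: [0.533, -0.1869, 0.0377]
tool_rot: [3.139, 0.001, 2.094]
force: [-12.5, 7.9, 53.1]
grip_width: -0.0003
finger_force: 26.3
```

Request:
apply_moves(claw=[0,0], xyz=[[0,0,-0.003],[0,0,0]], twist=[[0,0,0],[0,0,0]])

```text
clock: 12.65
position: [0.5324, -0.1869, 0.0388]
tool_rot: [3.141, 0.001, 2.094]
force: [-0.2, -0.4, 1.7]
grip_width: 0.0
finger_force: 0.9
```

Request:
apply_moves(claw=[0,0,0,0], xyz=[[0,0,0.0003],[0,0,0],[0,0.001,0],[0,0.001,0]], twist=[[0,0,0],[0,0,0],[0,0,0],[0,0,0]])

```text
clock: 13.05
position: [0.5341, -0.1862, 0.0385]
tool_rot: [3.141, 0.001, 2.094]
force: [-4.9, 1.5, 19.0]
grip_width: -0.0002
finger_force: 9.9
```

Request:
apply_moves(claw=[0,0,0,0], xyz=[[0,0,-0.0007],[0,0.001,0],[0,0.001,0],[0,0,0]], twist=[[0,0,0],[0,0,0],[0,0,0],[0,0,0]])

```text
clock: 13.45
position: [0.5358, -0.1851, 0.0388]
tool_rot: [3.141, 0.0, 2.094]
force: [-2.4, 0.4, 10.6]
grip_width: 0.0002
finger_force: 5.3
```

Request:
apply_moves(claw=[0,0,0,0], xyz=[[0,0.0015,-0.0002],[0,0.0015,0],[0,0.001,0],[0,0,0]], twist=[[0,0,0],[0,0,0],[0,0,0],[0,0,0]])

```text
clock: 13.85
position: [0.5393, -0.1831, 0.0389]
tool_rot: [3.141, 0.0, 2.094]
force: [-1.8, 0.4, 7.5]
grip_width: -0.0001
finger_force: 3.8
```

```bash
cat > ln.py <<'E'
from h import *
np.set_printoptions(precision=1,suppress=True,linewidth=200)
o=bot.observe();print(o["position"]*1000,o["force"])
f=bot.grab_frame("wrist");save(f["img"],"ln%d.png"%int(o["clock"]*100));g=f["img"].min(2)
for r in range(212,252,3):print(r,np.where(g[r,180:340]>195)[0]+180)
E
python3 ln.py
```

```text
[ 539.3 -183.1   38.9] [-1.8  0.4  7.5]
212 []
215 []
218 [257 258 259 260 261 262]
221 [257 258 259 260 261 262]
224 [257 258 259 260 261 262]
227 [257 258 259 260 261 262]
230 []
233 []
236 [234 235 236 237 238]
239 [233 234 235 236 237 238 239]
242 [233 234 235 236 237 238 239]
245 [233 234 235 236 237 238 239]
248 [234 235 236 237 238 239]
251 []
```

The wheel follows without slip: the line is now 23.5 px behind the tick, against 40 px before. I keep dragging.

Request:
apply_moves(claw=[0,0,0,0], xyz=[[0,0.0015,0],[0,0.0015,0],[0,0.0015,0],[0,0,0]], twist=[[0,0,0],[0,0,0],[0,0,0],[0,0,0]])

```text
clock: 14.3
position: [0.5437, -0.1806, 0.0389]
tool_rot: [3.141, 0.001, 2.094]
force: [2.1, 0.7, 5.4]
grip_width: -0.0001
finger_force: 2.9
```

Request:
apply_moves(claw=[0,0,0,0], xyz=[[0,0.0015,0],[0,0.0015,0],[0,0.001,0],[0,0,0]], twist=[[0,0,0],[0,0,0],[0,0,0],[0,0,0]])

```text
clock: 14.7
position: [0.5469, -0.1787, 0.0389]
tool_rot: [3.141, 0.001, 2.094]
force: [1.6, 0.3, 5.9]
grip_width: -0.0003
finger_force: 2.6
```

```bash
python3 ln.py
```

```text
[ 546.9 -178.7   38.9] [1.6 0.3 5.9]
212 []
215 []
218 [238 239 240 241 242 243]
221 [238 239 240 241 242 243]
224 [238 239 240 241 242 243]
227 [238 239 240 241 242 243]
230 []
233 []
236 []
239 [233 234 235 236 237 238 239]
242 [233 234 235 236 237 238 239]
245 [233 234 235 236 237 238 239]
248 [233 234 235 236 237 238 239]
251 []
```

Request:
apply_moves(claw=[0,0,0,0,0,0,0,0], xyz=[[0,0.001,0],[0,0.001,0],[0,0,0],[0,0,-0.003],[0,0,-0.01],[0,0,-0.03],[0,0,-0.04],[0,0,0]], twist=[[0,0,0],[0,0,0],[0,0,0],[0,0,0],[0,0,0],[0,0,0],[0,0,0],[0,0,0]])

```text
clock: 15.55
position: [0.55, -0.1785, 0.1267]
tool_rot: [3.137, 0.004, 2.093]
force: [0.5, -0.1, -1.6]
grip_width: 0.0003
finger_force: 0.0
```

```bash
python3 - <<'E'
from h import *
np.set_printoptions(precision=1,suppress=True,linewidth=200)
o=bot.observe();print(o["position"]*1000,o["force"],o["clock"])
f=bot.grab_frame("wrist");save(f["img"],"fin.png");g=f["img"].min(2)
print(proj(f,[.541,-.185,.076]))
for r in range(160,260,4):
    s=np.where(g[r,200:320]>185)[0]+200
    if len(s):print(r,s)
E
```

```text
[ 550.  -178.5  126.7] [ 0.5 -0.1 -1.6] 15.55
[[241.7 203.3]]
176 [240 241 242 243]
180 [240 241 242 243]
188 [239 240 241 242 243]
192 [239 240 241 242 243]
196 [239 240 241 242 243]
200 [239 240 241 242 243]
204 [239 240 241 242 243]
208 [239 240 241 242 243]
212 [239 240 241 242 243]
216 [240 241 242 243]
220 [240 241 242 243]
224 [241 242 243]
236 [303 304 305 306 307 308 309 310 311]
240 [299 300 301 302 303 304 305 306 307 308 309 310 311 312 313 314 315]
244 [298 299 300 301 302 303 304 305 306 307 308 309 310 311 312 313 314 315]
248 [299 300 301 302 303 304 305 306 307 308 309 310 311 312 313 314]
252 [305 306 307 308]
```

The line and both ticks now share column 241 and the finger is off, so the wheel is done. On to the pendant key.

Request:
apply_moves(claw=[0,0,0,0,0,0,0,0,0,0,0,0,0,0,0,0], xyz=[[0,0,-0.035],[0,0,-0.035],[0.0264,0.0177,0],[0.0264,0.0177,0],[0.0264,0.0177,0],[0.0264,0.0177,0],[0.0264,0.0177,0],[0.0264,0.0177,0],[0.0264,0.0177,0],[0.0264,0.0177,0],[0.0264,0.0177,0],[0.0264,0.0177,0],[0.0264,0.0177,0],[0.0264,0.0177,0],[0.0264,0.0177,0],[0,0,0]], twist=[[0,0,0],[0,0,0],[0,0,0],[0,0,0],[0,0,0],[0,0,0],[0,0,0],[0,0,0],[0,0,0],[0,0,0],[0,0,0],[0,0,0],[0,0,0],[0,0,0],[0,0,0],[0,0,0]])

```text
clock: 17.2
position: [0.5747, 0.2394, 0.1908]
tool_rot: [-3.14, -0.002, 2.099]
force: [0.1, 0.8, 0.0]
grip_width: -0.0001
finger_force: 0.0
```

Request:
apply_moves(claw=[0,0,0,0,0,0,0,0], xyz=[[0,0,0],[0,0,0],[0,0,0],[0,0,0],[0,0,0],[0,0,0],[0,0,0],[0,0,0]], twist=[[0,0,0.14],[0,0,0.14],[0,0,0.14],[0,0,0.14],[0,0,0.14],[0,0,0.14],[0,0,0.14],[0,0,0]])

```text
clock: 18.0
position: [0.5756, 0.2341, 0.1913]
tool_rot: [-3.141, 0.001, 1.111]
force: [0.7, -0.2, -0.1]
grip_width: -0.0
finger_force: 0.0
```

```bash
python3 w.py w7 key_top small_key; python3 -c "
from h import *
o=bot.observe();print(o['position'],o['tool_rot'])"
```

```text
key_top [0.5757 0.2348 0.0616] 0.97 [[257. 176.]]
[0.57586033 0.23434233 0.19164535] [-3.14136280e+00  4.57795092e-04  1.11775859e+00]
```

Request:
apply_moves(claw=[0,0,0,0,0,0], xyz=[[0.001,0,0.04],[0,0,0.04],[0,0,0.04],[0,0,0.03],[0,0,0.009],[0,0,0]], twist=[[0,0,0],[0,0,0],[0,0,0],[0,0,0],[0,0,0],[0,0,0]])

```text
clock: 18.75
position: [0.5761, 0.235, 0.0323]
tool_rot: [-3.141, 0.001, 1.115]
force: [0.3, -0.3, 0.7]
grip_width: -0.0002
finger_force: 0.0
```

Request:
apply_moves(claw=[0,0,0,0,0], xyz=[[0,0,0.002],[0,0,0.002],[0,0,0.001],[0,0,0.001],[0,0,0]], twist=[[0,0,0],[0,0,0],[0,0,0],[0,0,0],[0,0,0]])

```text
clock: 19.25
position: [0.5765, 0.2356, 0.027]
tool_rot: [3.141, -0.0, 1.114]
force: [-1.0, -0.3, 0.2]
grip_width: -0.0002
finger_force: 0.0
```

Request:
apply_moves(claw=[0,0,0,0], xyz=[[0,0,0.002],[0,0,0.001],[0,0,0.001],[0,0,0]], twist=[[0,0,0],[0,0,0],[0,0,0],[0,0,0]])

```text
clock: 19.65
position: [0.5765, 0.2355, 0.0227]
tool_rot: [-3.141, 0.0, 1.114]
force: [-0.5, -0.1, 1.9]
grip_width: -0.0002
finger_force: 0.8
```

Request:
apply_moves(claw=[0,0,0], xyz=[[0,0,0.001],[0,0,0.001],[0,0,0]], twist=[[0,0,0],[0,0,0],[0,0,0]])

```text
clock: 19.95
position: [0.5765, 0.2355, 0.0208]
tool_rot: [-3.142, -0.0, 1.114]
force: [-1.0, 1.0, 3.1]
grip_width: -0.0001
finger_force: 1.3
```

Request:
apply_moves(claw=[0,0,0], xyz=[[0,0,0.001],[0,0,0.001],[0,0,0]], twist=[[0,0,0],[0,0,0],[0,0,0]])

```text
clock: 20.25
position: [0.5765, 0.2355, 0.0187]
tool_rot: [-3.142, 0.0, 1.114]
force: [-1.0, -0.3, 3.8]
grip_width: 0.0
finger_force: 1.9
```

Request:
apply_moves(claw=[0,0], xyz=[[0,0,0.001],[0,0,0]], twist=[[0,0,0],[0,0,0]])

```text
clock: 20.45
position: [0.5765, 0.2355, 0.0178]
tool_rot: [3.142, -0.0, 1.114]
force: [-2.0, -0.8, 3.7]
grip_width: -0.0002
finger_force: 2.2
```

Request:
apply_moves(claw=[0,0], xyz=[[0,0,0.0007],[0,0,0]], twist=[[0,0,0],[0,0,0]])

```text
clock: 20.65
position: [0.5765, 0.2355, 0.0171]
tool_rot: [-3.142, 0.0, 1.114]
force: [-1.1, -0.6, 5.0]
grip_width: -0.0001
finger_force: 2.4
```

Request:
apply_moves(claw=[0,0], xyz=[[0,0,0.0007],[0,0,0]], twist=[[0,0,0],[0,0,0]])

```text
clock: 20.85
position: [0.5766, 0.2355, 0.0169]
tool_rot: [-3.142, -0.0, 1.114]
force: [-4.2, 0.2, 13.6]
grip_width: 0.0001
finger_force: 6.4
```

Request:
apply_moves(claw=[0,0], xyz=[[0,0,0.0004],[0,0,0]], twist=[[0,0,0],[0,0,0]])

```text
clock: 21.05
position: [0.5766, 0.2355, 0.0168]
tool_rot: [-3.142, -0.001, 1.114]
force: [-5.2, -1.7, 17.7]
grip_width: -0.0001
finger_force: 9.2
```

The key has hit its stop, with force jumping from 5 N to 17.7 N over 6 mm of travel. I lift off and check both jobs.

Request:
apply_moves(claw=[0,0,0,0,0,0,0,0], xyz=[[0,0,-0.004],[0,0,-0.008],[0,0,-0.03],[0,0,-0.05],[0,0,-0.05],[0,0,-0.03],[0,0,0],[0,0,0]], twist=[[0,0,0],[0,0,0],[0,0,0],[0,0,0],[0,0,0],[0,0,0],[0,0,0],[0,0,0]])

```text
clock: 21.85
position: [0.5765, 0.2357, 0.1884]
tool_rot: [3.141, -0.001, 1.114]
force: [-0.5, -1.0, -0.9]
grip_width: 0.0
finger_force: 0.0
```

```bash
python3 w.py w9 key_top small_key; python3 - <<'E'
from h import *
f=bot.grab_frame("top");a=cv2.resize(f["img"][130:195,255:325],(420,390),interpolation=cv2.INTER_CUBIC)
w=cv2.imread("pics/w9.png")[:,:,::-1];b=cv2.resize(w[80:330,130:380],(380,390))
save(np.hstack([a,b]),"end.png");print(bot.observe()["force"],bot.observe()["position"])
E
```

```text
key_top [0.5802 0.2338 0.0591] 0.59 [[262. 177.]]
key_top [0.4057 0.3958 0.0079] 0.33 [[ 47. 104.]]
small_key [0.5585 0.1809 0.0576] 0.57 [[266. 234.]]
[-0.46481224  0.42710495 -0.40306668] [0.57596413 0.23525564 0.18687781]
```

View pics/end.png

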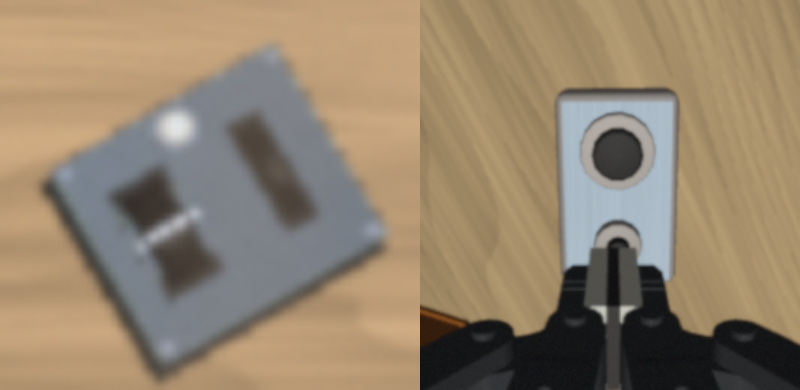

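The left half shows the white line at (168,230), in line with the ticks at (143,245) and (195,213). The right half shows the box in place with its large key at (618,152) up and free.

```bash
python3 -c "
from workcell import bot
print(bot.job_done())"
```

```text
the job is handed in; nothing more can be done
None
```

The wide wheel sits one notch towards the lamp with its line between the ticks, the large key was pressed to its stop and came back up, and the job was handed in at about 22 s; the one rough spot was a finger press on the wheel that briefly reached 53 N.

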